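Shut down the stirring hotplate in the safe order

TASK

Shut the hotplate down in the safe order by pressing its switches: first push the dot end of the orange heater rocker fully down, next the dot end of the blue stirrer rocker fully down, and last press the red power button fully in. Leave the green pump rocker switched on, do not lift, tip or push away the loose switch boxes, and leave the glassware and other things where they are.

Things in the scene. Friction and masses are not known exactly. Their poses are not given: they have to be found in the camera images.
- heater_box: heater switch: loose grey box, 100 (x) x 70 (y) x 40 mm high, 0.7 to 1 kg; origin: centre of underside, z up; its -x end faces the robot (yaw within 0.4 rad). It carries one orange rocker, 60 (along x) x 32 mm, hinged at the box's centre, proud of its top. The -x half has a white dot (off end), the +x half a white stripe (on end)
- heater (a joint): tilt of the orange rocker, rad: -0.2 = fully on (stripe end down), +0.2 = fully off (dot end down, at its stop). No spring: stays where left; turns under about 3 N at the dot. Its halves form a shallow V, so the fully pressed half lies level, its top 45 mm above the table; the raised half slopes up to 57 mm at its end
- heater_dot (a point): the white dot (13 mm across) on the orange rocker's surface, 22 mm from its hinge towards -x of its box; it rides with the rocker, about 54 mm high when on and 45 mm when off
- stirrer_box: stirrer switch: loose grey box, 100 (x) x 70 (y) x 40 mm high, 0.7 to 1 kg; origin: centre of underside, z up; its -x end faces the robot (yaw within 0.4 rad). It carries one blue rocker, 60 (along x) x 32 mm, hinged at the box's centre, proud of its top. The -x half has a white dot (off end), the +x half a white stripe (on end)
- stirrer (a joint): tilt of the blue rocker, rad: -0.2 = fully on (stripe end down), +0.2 = fully off (dot end down, at its stop). No spring: stays where left; turns under about 3 N at the dot. Its halves form a shallow V, so the fully pressed half lies level, its top 45 mm above the table; the raised half slopes up to 57 mm at its end
- stirrer_dot (a point): the white dot (13 mm across) on the blue rocker's surface, 22 mm from its hinge towards -x of its box; it rides with the rocker, about 54 mm high when on and 45 mm when off
- pump_box: pump switch: loose grey box, 100 (x) x 70 (y) x 40 mm high, 0.7 to 1 kg; origin: centre of underside, z up; its -x end faces the robot (yaw within 0.4 rad). It carries one green rocker, 60 (along x) x 32 mm, hinged at the box's centre, proud of its top. The -x half has a white dot (off end), the +x half a white stripe (on end)
- pump (a joint): tilt of the green rocker, rad: -0.2 = fully on (stripe end down), +0.2 = fully off (dot end down, at its stop). No spring: stays where left; turns under about 3 N at the dot. Its halves form a shallow V, so the fully pressed half lies level, its top 45 mm above the table; the raised half slopes up to 57 mm at its end
- pump_dot (a point): the white dot (13 mm across) on the green rocker's surface, 22 mm from its hinge towards -x of its box; it rides with the rocker, about 54 mm high when on and 45 mm when off
- power_box: hotplate power switch: loose grey box, 100 (x) x 70 (y) x 40 mm high, 0.7 to 1 kg; origin: centre of underside, z up; its -x end faces the robot (yaw within 0.4 rad). It carries one round red push button at the centre of its top
- power (a joint): travel of the red button, m: 0 = out, 0.008 = fully in. It moves straight down under about 4 N and stays where it is pushed (no spring)
- power_top (a point): centre of the red button's flat top, 38 mm in diameter, 56 mm above the table when out and 48 mm when fully in
- beaker: loose glass beaker, 54 mm diameter, 70 high, standing among the switch boxes; origin: on its underside; leave alone
- flask: loose conical glass flask, 72 mm base diameter, 104 high; origin: on its underside; leave alone
- dish: loose white porcelain dish, 90 mm diameter, 22 high; origin: on its underside; leave alone
- reagent: loose small amber glass bottle, 54 mm diameter, 110 high; origin: on its underside; leave alone
- scoop: loose steel laboratory spoon, 160 long, lying flat; origin: near its middle, on the table; leave alone
- weight_box: loose small wooden box, 50 x 60 x 30 mm high; origin: on its underside; leave alone
Not all that is in view belongs to the job. What is shaped like the stirrer_box but yellow is not meant.

How it is judged (in metres and radians):
On the way, in this order (a step that is already met when the one before it is completed fails the run):
1. the orange heater rocker is pressed to off (stirrer and power still on) (value of joint heater above 0.15 rad and value of joint stirrer below 0.15 rad and value of joint power below 0.0062 m), for 0.1 s.
2. then the blue stirrer rocker is pressed to off (value of joint stirrer above 0.15 rad and value of joint power below 0.0062 m), for 0.1 s.
3. then the red power button is pressed in (value of joint power above 0.0062 m), for 0.1 s.
At the end, for the whole second after the job is handed in: Heater and stirrer rockers off (joints above 0.15 of 0.2 rad), red button in (above 6.2 of 8 mm), pump rocker still on (below -0.1 rad), every switch box and bystander within 25 mm of its starting place, the boxes at rest (value of joint each of heater, stirrer above 0.15 rad and value of joint power above 0.0062 m and value of joint pump below -0.1 rad and distance of each of heater_box, stirrer_box, pump_box, power_box, beaker, flask, dish, reagent, scoop, weight_box from where it was at the start of the episode below 0.025 m and linear speed of each of heater_box, stirrer_box, pump_box, power_box below 0.02 m/s); the robot touches nothing.
It fails at once if a switch box is shoved more than 25 mm from its place (distance of any of heater_box, stirrer_box, pump_box, power_box from where it was at the start of the episode above 0.025 m).
It fails at once if a switch box is lifted or tipped (height (world z) of any of heater_box, stirrer_box, pump_box, power_box above 0.01 m or angle between any of heater_box, stirrer_box, pump_box, power_box's own z axis and vertical above 0.15 rad).
It fails at once if the green pump rocker is moved from on (value of joint pump above -0.1 rad).
It fails at once if glassware or another bystander is shifted more than 25 mm or lifted (distance of any of beaker, flask, dish, reagent, scoop, weight_box from where it was at the start of the episode above 0.025 m or height (world z) of any of beaker, flask, dish, reagent, scoop, weight_box above 0.015 m).
It also fails if it takes over 48 s, if anything falls off the work surface, if the arm or the gripper's body presses on something with over 40 N, if the wrist force passes 120 N, or if a joint passes its speed limit or range.

ROBOT

A 6-joint arm with a two-finger parallel gripper is mounted at the origin on the work surface. World frame = base frame: x ahead of the robot, y to its left, z up, the work surface at z = 0. Lengths are in mm, angles in degrees, forces in N, time in s.
With the tool pointing down it reaches from about 350 to 775 mm from the base axis. Payload 5.5 kg.
Tool frame: the origin (TCP) lies between the finger pads; the fingertips stand 17 mm ahead of it and the grasp point (between the pads) lies 2 mm behind it; z points along the fingers, y is the line along which they close (so a half turn about z gives the same grasp; the last joint's range is limited). The gripper opens to 85 mm and grips with 20 to 120 N. Pads are 22 mm wide; open, the fingers measure 114 mm over their backs; the gripper's body (76 mm by 85 mm) begins 54 mm behind the grasp point. The pads swing forward as they close: fully open they stand 13 mm farther back than shut.
Start: joints at [66.085, 17.945, 2.641, 74.691, 0, 82.002], TCP at [157.712, 552.989, 248.323] pointing down, gripper open.
Joint ranges: [-158.12, 158.12], [-49.38, 96.58], [-58.88, 72.47], [-126.05, 133.96], [-84.25, 85.87], [-180, 180]. Speed limits (degrees/s): [147.25, 147.25, 180, 180, 180, 180].

INTERFACE

Orientations are given as a 3x3 rotation matrix whose columns are the frame's x, y, z axes.
In Python, from workcell import robot gives the robot as it stands. Calls block until the motion is done:
- robot.move_pose(position, orientation): joint-space move of the TCP to a pose.
- robot.move_linear(position, feed=150, attitude=None, contact_N=None): straight line of the TCP; attitude=None keeps the orientation; feed is the mean speed in mm/s. With contact_N (N) it stops when the force on the tool has changed by that much, and returns True; else False.
- robot.move_j(angles): joint-space move.
- robot.gripper_to(opening, newtons=None): finger opening in mm; newtons is the grip in N (None keeps the last); returns when the fingers have stopped.
- robot.sleep(seconds).
- robot.ik(position, orientation): joint angles nearest the present ones, or None.
- robot.camera(name): name is "scene" or "top"; returns the picture (400x640x3 uint8, red, green, blue); there is no depth.
- robot.camera_params(name): a dict with "mtx" (3x3 intrinsics, pixels), "cam_to_world" (4x4, takes a point from camera to world coordinates). Camera axes: x right, y down, z forward; pixel columns grow to the right and rows downward; lengths in mm; the calibration is good to about 2 mm. A picture is of the moment at which its call begins. camera_params takes no time and is no camera call.
A pose or a line that the arm cannot do raises robot.IKError and nothing moves.
- robot.close_job(): hands the job in; it is judged then, once.
Readings, each from a call of its own:
- robot.current_time(): time.
- robot.current_qpos(): joint angles.
- robot.current_qvel(): joint speeds.
- robot.current_joint_torque(): joint torques, N m.
- robot.current_tcp_pos(): TCP position.
- robot.current_orientation(): TCP orientation.
- robot.current_ft_force(): force on the tool from outside, world axes, zero at the start.
- robot.current_ft_torque(): the same for the moment, N m.
- robot.current_grip_width(): finger opening in mm.
- robot.current_grasp_force(): force on a finger pad.
Only numpy, scipy, OpenCV 4.12 (cv2) and the standard library are available. Lean on these libraries where they do the work, as an engineer would, in place of code of your own. Each camera call takes 0.05 s, during which the arm holds its last target. There are 200 camera calls.

## Working session

There is one attempt and no reset: what is moved stays moved. The work goes in short steps, each a Python script; the robot and the scene stay as the last script left them, time stands still between calls to the robot, and variables do not carry over. Pictures are saved under pics/ and viewed, at most 10 in all, crops included, and the job is handed in when it is done.

```bash
mkdir -p pics; python3 - <<'E'
from workcell import robot
import cv2,numpy as np
for n in("top","scene"):
    im=robot.camera(n); cv2.imwrite(f"pics/{n}0.png",im[:,:,::-1]); p=robot.camera_params(n)
    print(n,np.round(p["mtx"],1).tolist(),np.round(p["cam_to_world"],3).tolist())
print(robot.current_time())
E
```

```text
top [[378.3, 0.0, 321.5], [0.0, 378.3, 197.5], [0.0, 0.0, 1.0]] [[0.004, -0.994, 0.107, 438.193], [-1.0, -0.006, -0.019, 67.58], [0.02, -0.107, -0.994, 971.122], [0.0, 0.0, 0.0, 1.0]]
scene [[415.6, 0.0, 313.0], [0.0, 415.6, 204.0], [0.0, 0.0, 1.0]] [[0.22, 0.721, -0.657, 1337.624], [0.975, -0.175, 0.134, -79.589], [-0.018, -0.67, -0.742, 955.83], [0.0, 0.0, 0.0, 1.0]]
0.1
```

View pics/top0.png

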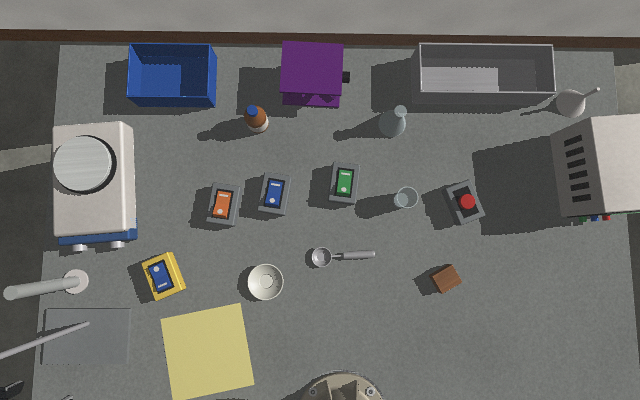

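View pics/scene0.png

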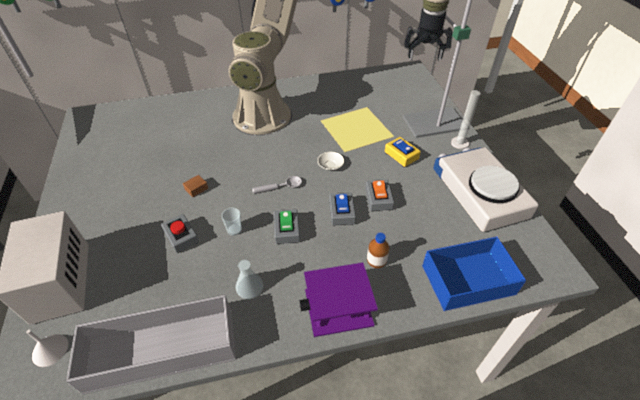

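The top view shows orange at (222,203), blue at (274,193), green at (344,182) and red at (467,201). The yellow decoy is at (162,275). In the scene view orange is at (380,192), blue at (342,205), green at (286,224) and red at (178,229). I'll segment these and triangulate.

```bash
cat >h.py <<'E'
from workcell import robot
import cv2,numpy as np
P={n:robot.camera_params(n) for n in("top","scene")}
def ray(n,uv):
    p=P[n]; T=p["cam_to_world"]; d=T[:3,:3]@np.linalg.inv(p["mtx"])@[uv[0],uv[1],1]
    return T[:3,3],d/np.linalg.norm(d)
def tri(a,b):
    A=np.zeros((3,3));B=np.zeros(3);rs=[ray("top",a),ray("scene",b)]
    for o,d in rs: M=np.eye(3)-np.outer(d,d);A+=M;B+=M@o
    x=np.linalg.solve(A,B); return x,max(np.linalg.norm((np.eye(3)-np.outer(d,d))@(x-o)) for o,d in rs)
def atz(n,uv,z):
    o,d=ray(n,uv); return o+d*(z-o[2])/d[2]
HUE={"heater":((4,18),(222,203),(380,192)),"stirrer":((105,125),(274,193),(342,205)),"pump":((50,75),(344,182),(286,224)),"power":((174,184),(467,201),(178,229))}
def seg(im,hue,c):
    hsv=cv2.cvtColor(im,cv2.COLOR_RGB2HSV); x,y=c; r=26
    h=hsv[...,0].astype(int); win=np.zeros(h.shape,bool); win[y-r:y+r,x-r:x+r]=1
    m=(((h>=hue[0])&(h<=hue[1]))|((h+180>=hue[0])&(h+180<=hue[1])))&(hsv[...,1]>110)&(hsv[...,2]>50)&win
    n,l,s,_=cv2.connectedComponentsWithStats(m.astype(np.uint8)); k=1+np.argmax(s[1:,4]); m=(l==k).astype(np.uint8)
    pts=cv2.findNonZero(m); hull=np.zeros_like(m); cv2.fillConvexPoly(hull,cv2.convexHull(pts),1)
    w=((hsv[...,1]<110)&(hsv[...,2]>140)&(hull>0)).astype(np.uint8)
    n,l,s,cc=cv2.connectedComponentsWithStats(w)
    hm=cv2.moments(hull,True)
    return (hm["m10"]/hm["m00"],hm["m01"]/hm["m00"]),[(np.round(cc[i],1).tolist(),int(s[i,4])) for i in range(1,n) if s[i,4]>3],cv2.minAreaRect(cv2.convexHull(pts))
E
python3 - <<'E'
from h import *
I={n:robot.camera(n) for n in P}
rows=[]
for k,(h,a,b) in HUE.items():
    A=seg(I["top"],h,a);B=seg(I["scene"],h,b)
    print(k,"top",np.round(A[0],1),A[1],np.round(A[2][2]),"scene",np.round(B[0],1),B[1]); x,e=tri(A[0],B[0]); print("  centre",np.round(x),round(e,1))
    r=[cv2.resize(I[n][y-25:y+25,x-25:x+25],(300,300),interpolation=cv2.INTER_CUBIC)[:, :] for n,(x,y) in(("top",a),("scene",b))]
    rows.append(np.vstack(r))
cv2.imwrite("pics/crop.png",cv2.resize(np.hstack(rows),(800,400))[:,:,::-1])
E
```

```text
heater top [221.6 204.4] [([223.0, 195.0], 20), ([219.4, 211.0], 25)] 9.0 scene [379.5 189.2] [([378.5, 182.8], 17), ([380.3, 194.4], 13)]
  centre [520. 295.  44.] 0.4
stirrer top [273.4 193.2] [([274.9, 184.1], 19), ([271.7, 200.0], 24)] 11.0 scene [341.7 203. ] [([341.1, 196.1], 22), ([342.5, 208.1], 22)]
  centre [548. 168.  45.] 0.1
pump top [344.1 181.3] [([345.1, 173.4], 24), ([343.5, 189.0], 24)] 7.0 scene [285.8 220.9] [([285.2, 213.7], 26), ([286.2, 226.0], 26)]
  centre [578.  -5.  47.] 0.6
power top [466.5 201.1] [] 90.0 scene [177.  227.1] []
  centre [ 530. -308.   49.] 0.1
```

View pics/crop.png

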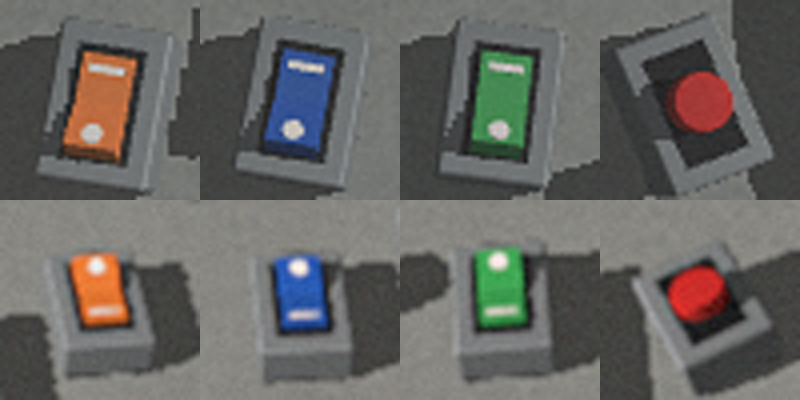

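The crops show the dot end nearest the robot on all three rockers, all switched on, and the red button out. Next I'll triangulate the dots and the button top.

```bash
cat >>h.py <<'E'
def measure():
    I={n:robot.camera(n) for n in P}; R={}
    for k,(h,a,b) in HUE.items():
        A=seg(I["top"],h,a);B=seg(I["scene"],h,b)
        if k=="power": R[k]=(tri(A[0],B[0]),A[0],B[0]);continue
        top=sorted((q[0] for q in A[1]),key=lambda q:-q[1]); sc=sorted((q[0] for q in B[1]),key=lambda q:q[1])
        R[k]=(tri(top[0],sc[0]),tri(top[-1],sc[-1]),top[0],sc[0])
    return R
E
python3 - <<'E'
from h import *
R=measure()
for k in R:
    if k=="power":
        (x,e),a,b=R[k]; print(k,x.round(1),e.round(1),atz("top",a,54).round(1),atz("scene",b,52).round(1))
    else:
        (x,e),(s,e2),a,b=R[k]; d=s-x
        print(k,"dot",x.round(1),e.round(1),"stripe",s.round(1),e2.round(1),"dist",np.linalg.norm(d[:2]).round(1),"yaw",np.arctan2(d[1],d[0]).round(3),"z54",atz("top",a,54).round(1),atz("scene",b,54).round(1))
print(robot.current_orientation().round(3).tolist(),robot.current_grip_width())
E
```

```text
heater dot [502.4 296.3  54.9] 0.1 stripe [542.3 290.5  45.6] 0.8 dist 40.3 yaw -0.146 z54 [502.5 296.7  54. ] [501.6 296.6  54. ]
stirrer dot [529.8 171.   55.2] 0.0 stripe [569.9 164.6  47.3] 0.1 dist 40.6 yaw -0.158 z54 [529.9 171.1  54. ] [528.7 171.3  54. ]
pump dot [557.9  -3.2  55. ] 0.5 stripe [597.8  -8.   48. ] 0.8 dist 40.2 yaw -0.12 z54 [558.   -3.8  54. ] [557.1  -2.7  54. ]
power [ 530.3 -308.1   49.1] 0.2 [ 529.8 -306.3   54. ] [ 533.  -307.2   52. ]
[[-0.962, 0.274, -0.0], [0.274, 0.962, -0.001], [0.0, -0.001, -1.0]] 85.75619113692605
```

Dot heights come out at 55 mm (54 expected) and the residuals are under 0.5 mm. The button's xy also agrees. I'll press the heater first.

```bash
cat >>h.py <<'E'
def press(x,y,yaw,zstart,zend,N=14):
    c,s=np.cos(yaw),np.sin(yaw); R=np.array([[-c,-s,0],[-s,c,0],[0,0,-1.]])
    robot.move_pose([x,y,220],R)
    robot.move_linear([x,y,zstart+17+15],feed=150)
    hit=robot.move_linear([x,y,zend+17],feed=25,contact_N=N)
    robot.sleep(0.15)
    print("hit",hit,"tip z",round(robot.current_tcp_pos()[2]-17,2),"F",np.round(robot.current_ft_force(),1))
    robot.move_linear([x,y,150],feed=120); print("t",robot.current_time())
def shot(n):
    cv2.imwrite(f"pics/{n}.png",np.hstack([cv2.resize(robot.camera(c)[y-40:y+40,x-40:x+40],(400,400),interpolation=cv2.INTER_CUBIC) for c,(x,y) in(("top",(245,195)),("scene",(360,200)))])[:,:,::-1])
E
python3 - <<'E'
from h import *
robot.gripper_to(0,40); print(robot.current_grip_width())
press(500.5,296.5,-.146,58,43.5)
robot.move_pose([450,200,250],robot.current_orientation())
shot("after1")
E
```

```text
0.2797965424907756
hit True tip z 44.97 F [-1.1 -0.2  5. ]
t 5.7833
```

View pics/after1.png

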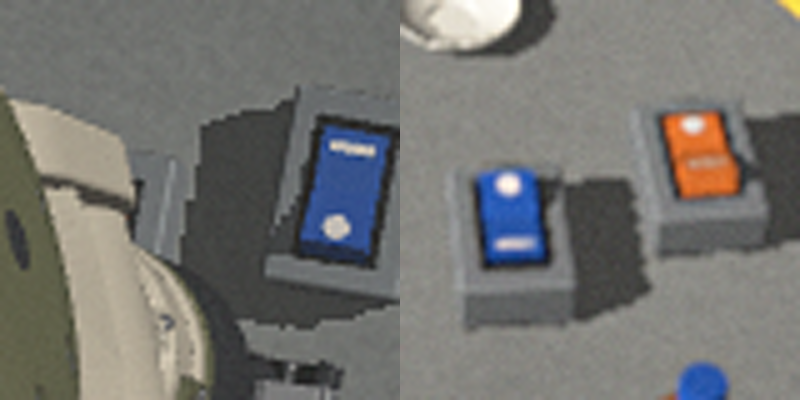

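The scene view shows the orange dot end level and its stripe end raised (about (695,150) in the picture). The tip stopped at 44.97 mm, which is the stop height. Blue is still on. Next is the stirrer, then the power button.

```bash
python3 - <<'E'
from h import *
press(527.8,171.3,-.158,58,43.5)
robot.move_linear([450,100,220]); shot("after2")
E
```

```text
hit True tip z 44.99 F [-1.5 -0.3  5.7]
t 10.1
```

View pics/after2.png

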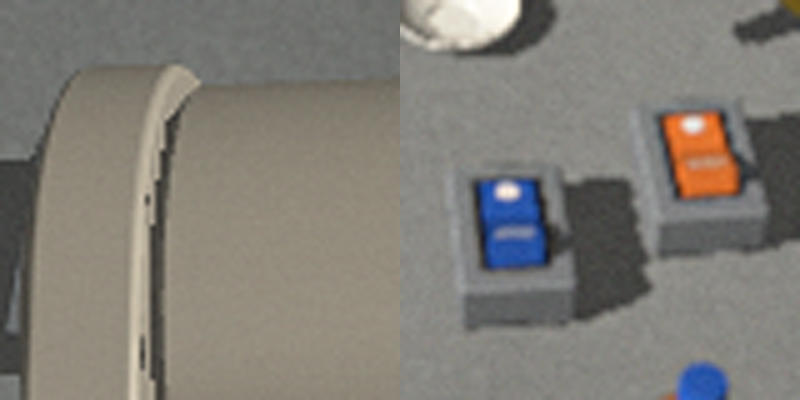

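Both rockers are now off: blue shows a level dot end and a raised stripe end, like orange. Next I'll press the power button.

```bash
python3 - <<'E'
from h import *
press(531,-307,-.3,58,46.5,18)
robot.move_linear([430,-250,220])
cv2.imwrite("pics/after3.png",robot.camera("scene")[100:300,100:450,::-1].repeat(2,0).repeat(2,1))
E
```

```text
hit False tip z 47.95 F [-3.6  1.6 11.8]
t 15.975
```

View pics/after3.png

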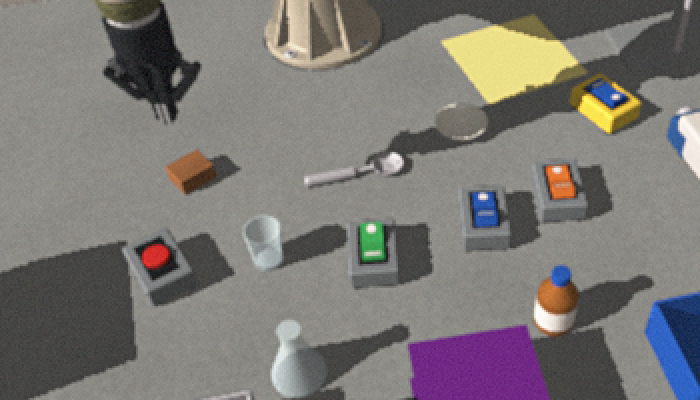

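The red button sits low at (155,257). The tip reached 47.95 mm, and fully in is 48 mm. Orange and blue are off, green is on, everything else is in place, and the arm is clear.

```bash
python3 -c "
from workcell import robot
print(robot.close_job())"
```

```text
the job is handed in; nothing more can be done
None
```

I pressed heater, stirrer and power fully, in that order; the pump rocker stayed on, nothing else moved visibly, and the job is handed in (no verdict was returned).

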